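# Set out the parts of a stripped disk drive on their shadow pads

### The arm

A 6-joint arm with a two-finger parallel gripper is mounted at the origin on a cart in front of the work surface, level with it; the furniture and walls round the work are solid. World frame = base frame: x ahead of the robot, y to its left, z up, the work surface at z = 0. Lengths are in mm, angles in rad, forces in N, time in s.
With the tool pointing down it reaches from about 325 to 900 mm from the base axis. Payload 6.1 kg.
Tool frame: the origin (TCP) lies at the very end of the fingers, on their centre line; the grasp point (between the pads) lies 19 mm behind it (bot.grip_depth is the z of the grasp point in the tool frame, in mm); z points along the fingers, y is the line along which they close (so a half turn about z gives the same grasp; the last joint's range is limited). The gripper opens to 85 mm and grips with 20 to 120 N. Pads are 22 mm wide; open, the fingers measure 114 mm over their backs; the gripper's body (76 mm by 85 mm) begins 54 mm behind the grasp point. The pads swing forward as they close: fully open they stand 13 mm farther back than shut.
Start: joints at [0.99, 0.22, 1.526, -0, 1.395, -0.126], TCP at [274.549, 561.461, 231.3] pointing down, gripper open.
Joint ranges: [-2.98, 2.98], [-0.91, 2.08], [0.09, 2.57], [-1.24, 4.39], [0.2, 2.65], [-2.68, 2.68]. Speed limits (rad/s): [2.57, 2.57, 3.01, 3.14, 3.14, 3.14].

### API

Orientations are given as a 3x3 rotation matrix whose columns are the frame's x, y, z axes.
In Python, from station import bot, eyes, job gives the robot as it stands.
- The arm moves only by the tool drive_tool, never from a script. Its arguments are lists of equal length, an entry for each row: "gripper": the finger opening in m, from 0 to 0.0854; "delta_pos": the shift along the tool's x, y, z in m, a list of three; "dr": the turn, a rotation vector about the tool's x, y, z in rad, a list of three. A call has 1 to 8 rows; each row shifts and turns the commanded pose from where the row before left it, along the tool's axes as they then stand; what a row does not reach is not made up. A row lasts 1/8 s, in which the tool goes at most 62.5 mm and 10.7 degrees, less where a joint would pass 70% of its speed; a pose out of reach is approached as far as the arm can. A call is refused whole if a number of a shift passes 0.0625 or a number of a turn 0.188, either way. A call with a gripper value outside its range is refused whole. The fingers move at their own pace and stop on an object; "newtons" is the grip in N (left out, the last holds). Time passes only in rows, so rows that do not move let the fingers close. It gives the time, the measured TCP pose, the force, the opening and the grip force at its end, in the units of the state.
- bot.observe(): the state, without advancing time (a new reading comes with each control period).
- eyes.snapshot(name): name is "side" or "top" or "wrist"; returns the picture (480x640x3 uint8, red, green, blue); there is no depth.
- eyes.camera_model(name): a dict with "fx", "fy", "cx", "cy" (pixels), "position" and "orientation" of the camera in the world; the wrist camera has in their place "T_tool_cam" (4x4, takes a point from camera to tool coordinates, whose origin is the TCP and whose axes are the flange's). Camera axes: x right, y up, looking along -z (the intrinsics and any distortion apply to the point x, -y, -z); pixel columns grow to the right and rows downward; lengths in mm; the calibration is good to about 2 mm. The wrist camera is an equidistant fisheye: a pixel r from the principal point sees the ray r / f radians off the axis. A picture is of the moment at which its call begins: read the wrist's pose just before it. camera_model takes no time and is no camera call.
- job.close_job(): hands the job in; it is judged then, once.
The state is a dict: "time_s": time; "joint_positions": joint angles; "joint_velocities": joint speeds; "tau": joint torques, N m; "eef_pos": TCP position; "tool_rot": TCP orientation; "force": force on the tool from outside, world axes, zero at the start; "torque": the same for the moment, N m; "opening": finger opening in mm; "grip_force": force on a finger pad.
Only numpy, scipy, OpenCV 4.12 (cv2) and the standard library are available. Lean on these libraries where they do the work, as an engineer would, in place of code of your own. Each camera call takes 0.05 s, during which the arm holds its last target. There are 200 camera calls.

### The job

Set out the stripped drive's parts: drop the red spacer into the short metal tube and then the brass spacer flat on top of it, lay the round clamp disc on the pad with the yellow disc mark, the magnet on the pad with the yellow crescent, and the blue head comb on the pad with the blue bar. Each part lies flat and centred on its mark, and the magnet and the comb lie in line with theirs (either way round). Leave the black rubber ring where it is.

Things in the scene. Friction and masses are not known exactly. Their poses are not given: they have to be found in the camera images.
- red_spacer: loose red plastic ring, lying flat: outer diameter 42 mm, hole 25 mm, 12 mm high; origin at the centre of its underside, z up. Grasp across its outside.
- brass_spacer: loose brass ring, same size as the red one: outer diameter 42 mm, hole 25 mm, 12 mm high; origin at the centre of its underside, z up. Grasp across its outside.
- clamp: loose silver scalloped aluminium clamp disc with a hole in the middle, 47 mm in diameter, 10 mm high, lying flat; origin at the centre of its underside, z up. Too wide for the tube. Its rim is upright only from 1 to 7 mm height and bevelled above, so grasp across it with the fingertips low (about 2 to 3 mm over its support).
- magnet: loose silver-grey voice-coil magnet: a flat steel yoke 20 mm (x) by 46 mm (y), 4 mm thick, with a curved magnet on it, 9 mm high in all; origin at the centre of its underside, long side along y, z up. Grasp across x at the middle, fingertips low enough (about 2 to 3 mm over its support) to hold the yoke's edges.
- comb: loose blue plastic head comb, 16 mm (x) by 45 mm (y), 10 mm high, lying flat; origin at the centre of its whole length on the underside, long side along y, z up. The solid block to grip (16 mm across x) is the stretch from 8 mm on the -y side to 22 mm on the +y side, so its middle is 7 mm from the origin along +y; the rest is a thin fork.
- black_ring: bystander: loose black rubber eyepiece ring, outer diameter 41 mm, 11 mm high, lying flat among the parts; origin at the centre of its underside. Not to be moved (more than 25 mm off its place fails).
- spacer_tube: fixed upright aluminium tube on a round black flange (76 mm wide, 4 mm thick): inner floor 5 mm above the bench, bore 47 mm wide up to 22 mm, then a funnel mouth widening to 59 mm (outer 67 mm) at the rim, 35 mm above the bench. Origin on its axis at bench level. A ring let go level and centred in the mouth slides down; the fingers do not fit in beside it.
- round_pad: fixed dark foam pad 72 x 72 mm, 4 mm thick, with a yellow disc mark 49 mm in diameter (dark dot in the middle) at its centre; the mark is flat. Origin at the centre of its underside.
- crescent_pad: fixed dark foam pad 72 x 72 mm, 4 mm thick, with a flat yellow crescent mark, about 20 by 46 mm, at its centre, its long side along the pad's y. Origin at the centre of its underside.
- bar_pad: fixed dark foam pad 72 x 72 mm, 4 mm thick, with a flat blue bar mark 20 by 49 mm at its centre, long side along the pad's y. Origin at the centre of its underside.
Things that resemble listed ones, but are neither listed nor needed, are in the scene too. Leave any turquoise look-alike of the bar_pad alone.

How it is judged:
By the outcome, as a careful person would: the job done as asked, in the order asked, and still so for the second after the job is handed in, with the robot touching nothing.
It also fails if it takes over 102 s, if anything falls off the work surface, if the arm or the gripper's body presses on something with over 40 N, if the wrist force passes 120 N, or if a joint passes its speed limit or range.

## Working session

There is one attempt and no reset: what is moved stays moved. The work goes in short steps, Python scripts to look and compute and a tool call to move; the robot and the scene stay as the last step left them, time stands still between calls to the robot, and variables do not carry over. Pictures are saved under pics/ and viewed, at most 14 in all, crops included, and the job is handed in when it is done.

Besides the shell and the picture viewer there is one more tool, called after "Call:" as a command line: name --argument value ..., lists and objects as JSON in quotes. drive_tool: Moves the arm, as the interface text tells. Its arguments: {"type":"object","properties":{"gripper":{"type":"array"},"delta_pos":{"type":"array"},"dr":{"type":"array"},"newtons":{"type":"number"}},"required":["gripper","delta_pos","dr"]}

```bash
ls; mkdir -p pics
python3 - <<'E'
from station import bot,eyes,job
import cv2,numpy as np
np.set_printoptions(precision=4,suppress=True)
s=bot.observe();print(s['time_s'],s['eef_pos'],s['tool_rot'],s['opening'],bot.grip_depth)
for n in("top","side","wrist"):
    im=eyes.snapshot(n);cv2.imwrite(f'pics/{n}0.png',im[...,::-1]);print(n,eyes.camera_model(n))
E
```

```text
pics
0.0 [274.2247 560.9544 230.2001] [[-0.8983  0.4393 -0.0011]
 [ 0.4393  0.8983 -0.0016]
 [ 0.0002 -0.0019 -1.    ]] 85.24200478539849 -18.700000000000003
top {'fx': 517.1128988566301, 'fy': 517.1128988566301, 'cx': 314.62967267341617, 'cy': 240.29900817482965, 'position': array([ 344.7225,   61.2933, 1308.5728]), 'orientation': array([[ 0.0224,  0.9885, -0.1496],
       [-0.9997,  0.0214, -0.0086],
       [-0.0053,  0.1497,  0.9887]])}
side {'fx': 482.050329100716, 'fy': 482.050329100716, 'cx': 325.94037294494325, 'cy': 244.0684157717299, 'position': array([-10.3874, 849.3872, 455.2732]), 'orientation': array([[-0.8234,  0.2333, -0.5173],
       [-0.5675, -0.3462,  0.7471],
       [-0.0047,  0.9087,  0.4174]])}
wrist {'fx': 371.64829954431775, 'fy': 371.64829954431775, 'cx': 323.16828355073136, 'cy': 238.16508654443146, 'T_tool_cam': array([[   0.0004,    0.9474,    0.3199,   82.5476],
       [   1.    ,   -0.0004,   -0.0001,   -0.0719],
       [   0.    ,    0.3199,   -0.9474, -142.2082],
       [   0.    ,    0.    ,    0.    ,    1.    ]])}
```

View pics/top0.png

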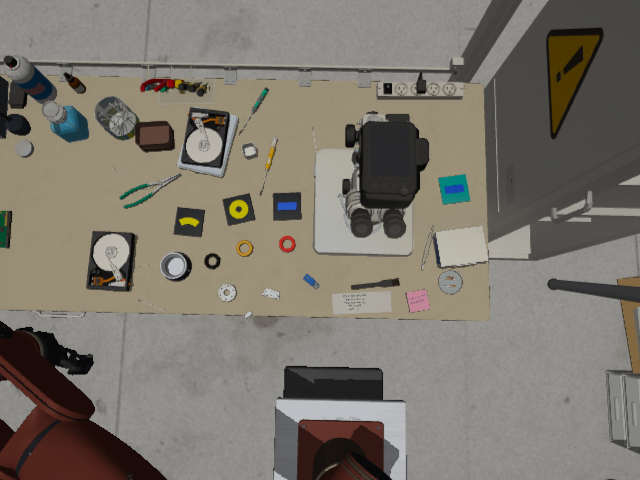

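View pics/side0.png

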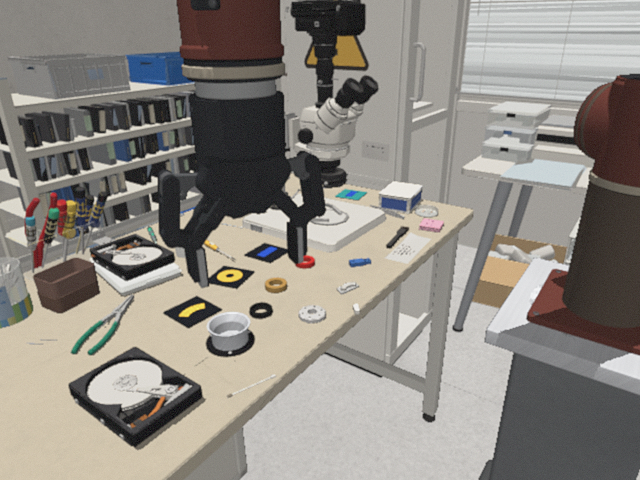

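View pics/wrist0.png

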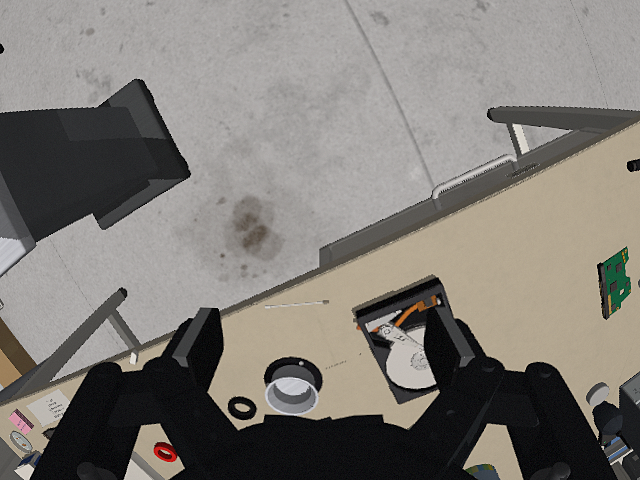

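The top view (pixels col,row) shows the tube at (173,266), black ring (212,261), brass (244,248), red (287,244), clamp (227,292), magnet (271,293) and comb (311,281). The crescent pad is at (189,221), the round pad at (238,209) and the bar pad at (287,206); the turquoise look-alike at (454,189) stays untouched. The side view agrees with this. The wrist view shows only the tube, black ring and red ring.

```bash
cat > h.py <<'E'
from station import bot,eyes,job
import cv2,numpy as np
np.set_printoptions(precision=2,suppress=True)
def ray(cam,uv,pose=None):
    m=eyes.camera_model(cam);x=(uv[0]-m['cx'])/m['fx'];y=(uv[1]-m['cy'])/m['fy']
    if cam=='wrist':
        r=np.hypot(x,y)+1e-12;d=np.array([np.sin(r)*x/r,-np.sin(r)*y/r,-np.cos(r)])
        T=m['T_tool_cam'];p,R=pose
        return R@T[:3,3]+p,R@T[:3,:3]@d
    return m['position'],m['orientation']@np.array([x,-y,-1])
def hit(cam,uv,z,pose=None):
    o,d=ray(cam,uv,pose);return o+d*(z-o[2])/d[2]
def wsnap(name=None):
    s=bot.observe();pose=(np.array(s['eef_pos']),np.array(s['tool_rot']))
    im=eyes.snapshot('wrist')
    if name: cv2.imwrite(f'pics/{name}.png',im[...,::-1])
    return im,pose
E
python3 - <<'E'
from h import *
for n,uv,z in [('tube',(174,266),35),('black',(212,261),11),('brass',(244.5,248),12),('red',(287,244),12),('clamp',(227,292),10),('magnet',(271,293),6),('comb',(311,281),10),('cres',(189,221),4),('round',(238,209),4),('bar',(287,206),4)]:
    print(n,hit('top',uv,z)[:2])
E
```

```text
tube [465.55 419.01]
black [482.59 330.48]
brass [517.34 249.63]
red [529.9  142.32]
clamp [405.54 289.02]
magnet [405.68 179.08]
comb [437.7   79.35]
cres [585.27 396.46]
round [619.4  271.89]
bar [629.98 145.83]
```

Call:
drive_tool --gripper '[0.085,0.085,0.085]' --delta_pos '[[0,0,-0.01],[0,0,0],[0,0,0]]' --dr '[[0,0,-0.152],[0,0,-0.152],[0,0,-0.152]]'

```text
time_s: 0.52
eef_pos: [274.5, 561.3, 241.1]
tool_rot: [[-1.0, -0.006, -0.0], [-0.006, 1.0, -0.0], [0.0, -0.0, -1.0]]
force: [0.5, -0.6, 0.3]
opening: 84.8
grip_force: 0.0
```

Call:
drive_tool --gripper '[0.085,0.085,0.085,0.085,0.085,0.085,0.085,0.085]' --delta_pos '[[-0.035,-0.035,0],[-0.04,-0.04,0],[-0.04,-0.04,0],[-0.04,-0.04,0],[-0.04,-0.04,0],[-0.04,-0.04,0],[-0.04,-0.04,0],[-0.04,-0.035,0]]' --dr '[[0,0,0],[0,0,0],[0,0,0],[0,0,0],[0,0,0],[0,0,0],[0,0,0],[0,0,0]]'

```text
time_s: 1.52
eef_pos: [590.9, 250.1, 241.0]
tool_rot: [[-1.0, -0.001, -0.0], [-0.001, 1.0, -0.0], [0.0, -0.0, -1.0]]
force: [-0.3, 0.3, 0.0]
opening: 84.8
grip_force: 0.0
```

Call:
drive_tool --gripper '[0.085,0.085]' --delta_pos '[[0,0,0],[0,0,0]]' --dr '[[0,0,0],[0,0,0]]'

```text
time_s: 1.78
eef_pos: [589.4, 251.9, 240.7]
tool_rot: [[-1.0, -0.001, -0.001], [-0.001, 1.0, 0.0], [0.001, 0.0, -1.0]]
force: [0.2, -0.4, -0.6]
opening: 85.2
grip_force: 0.0
```

Run:
```python
from h import *
im,p=wsnap('w1');print(p, bot.observe()['time_s'])
np.savez('w1.npz',im=im,p=p[0],R=p[1])
```

```text
(array([589.44, 251.89, 240.68]), array([[-1., -0., -0.],
       [-0.,  1.,  0.],
       [ 0.,  0., -1.]])) 1.825
```

View pics/w1.png

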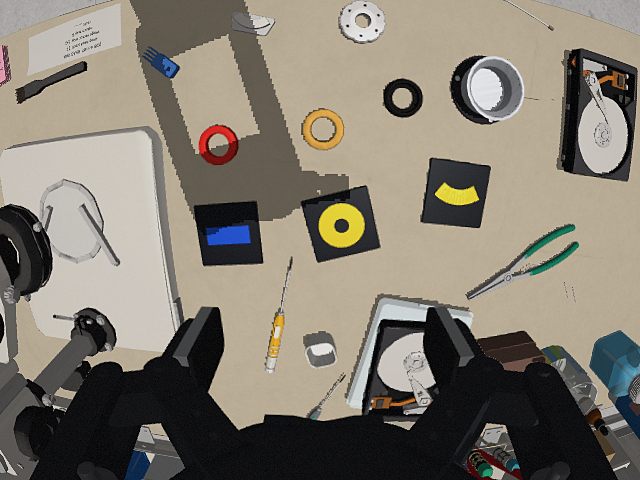

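The wrist view shows red (218,145), brass (323,129), clamp (362,22), magnet (253,22), comb (160,62), black ring (403,98) and tube (492,88). The crescent pad is at (455,193), the round pad at (341,224) and the bar pad at (228,234).

```bash
cat >> h.py <<'E'
def mask(im,kind):
    h=cv2.cvtColor(im,cv2.COLOR_RGB2HSV).astype(int);H,S,V=h[...,0],h[...,1],h[...,2]
    m={'red':((H<6)|(H>172))&(S>150)&(V>60),'brass':(H>14)&(H<24)&(S>130)&(V>80),
       'yellow':(H>24)&(H<35)&(S>150)&(V>80),'blue':(H>105)&(H<122)&(S>120)&(V>60),
       'dark':V<68,'grey':(S<38)&(V>60)}[kind]
    return m.astype(np.uint8)*255
def blob(im,kind,uv,z,pose,cam='wrist',close=0):
    """outer contour nearest uv, as world xy at height z"""
    m=mask(im,kind)
    if close: m=cv2.morphologyEx(m,cv2.MORPH_CLOSE,np.ones((close,close)))
    cs=[c for c in cv2.findContours(m,cv2.RETR_EXTERNAL,cv2.CHAIN_APPROX_NONE)[0] if cv2.contourArea(c)>80]
    c=min(cs,key=lambda c:abs(cv2.pointPolygonTest(c,tuple(map(float,uv)),True)) if cv2.pointPolygonTest(c,tuple(map(float,uv)),True)<0 else -1)
    w=np.array([hit(cam,q[0],z,pose)[:2] for q in c],np.float32)
    return c,w
def rep(n,w):
    (a,b),(sx,sy),t=cv2.minAreaRect(w);M=cv2.moments(w.reshape(-1,1,2)); cc=(M['m10']/M['m00'],M['m01']/M['m00'])
    if sx<sy: t+=90
    e=cv2.fitEllipse(w)
    print(n,'rect c',np.round((a,b),1),'size',np.round(sorted((sx,sy)),1),'long-axis deg',round(t%180,1),'centroid',np.round(cc,1),'ell',np.round(e[0],1),np.round(e[1],1))
E
python3 - <<'E'
from h import *
d=np.load('w1.npz');im=d['im'];p=(d['p'],d['R'])
for n,k,uv,z,c in [('red','red',(218,130),6,0),('brass','brass',(323,112),6,0),('comb','blue',(165,68),8,0),('crescentmark','yellow',(455,196),4,0),('roundmark','yellow',(341,224),4,0),('barmark','blue',(228,236),4,0),
  ('cpad','dark',(455,170),4,0),('rpad','dark',(341,195),4,0),('bpad','dark',(228,210),4,0),('black','dark',(403,82),5,0),('clamp','grey',(362,8),5,0),('magnet','grey',(253,22),5,0),('tube','grey',(520,88),30,5)]:
    rep(n,blob(im,k,uv,z,p,close=c)[1])
t=cv2.imread('pics/top0.png')[...,::-1].copy()
for n,k,uv,z in [('red','red',(280,244),6),('brass','brass',(237,248),6),('comb','blue',(311,281),8),('round','yellow',(238,202),4),('bar','blue',(287,206),4),('cres','yellow',(189,222),4)]:
    rep('top '+n,blob(t,k,uv,z,None,'top')[1])
E
```

```text
red rect c [531.9 143. ] size [40.9 41.5] long-axis deg 87.9 centroid [532.1 142.9] ell [532.1 142.9] [40.4 42.1]
brass rect c [518.6 251.7] size [40.1 40.7] long-axis deg 0.0 centroid [518.6 251.5] ell [518.6 251.5] [40.2 40.6]
comb rect c [438.5  80.9] size [16.  46.4] long-axis deg 49.7 centroid [441.9  84.9] ell [440.   82.7] [16.8 47.3]
crescentmark rect c [584.1 397.5] size [23. 52.] long-axis deg 84.8 centroid [584.8 397.1] ell [584.4 397.1] [21.3 52.1]
roundmark rect c [619.7 271.1] size [48.3 49. ] long-axis deg 45.2 centroid [619.9 271.1] ell [619.9 271.1] [48.5 48.8]
barmark rect c [631. 147.] size [21.7 50.8] long-axis deg 93.1 centroid [631.1 147.3] ell [631.  147.3] [22.8 62.3]
cpad rect c [583.2 396.2] size [71.7 71.7] long-axis deg 175.1 centroid [583.3 396.1] ell [583.2 396. ] [82.6 82.9]
rpad rect c [619.1 270.7] size [71.3 71.5] long-axis deg 14.5 centroid [619.  270.7] ell [619.  270.6] [82.3 82.4]
bpad rect c [629.9 147.4] size [71.1 72.2] long-axis deg 92.9 centroid [629.7 147.8] ell [629.5 147.8] [82.5 83. ]
black rect c [484.3 332.1] size [38.5 38.6] long-axis
[... 422 characters left out ...]
ct c [532. 144.] size [38.2 38.7] long-axis deg 1.6 centroid [531.9 143.5] ell [531.9 143.5] [39.1 39.2]
top brass rect c [519.4 251.8] size [38.5 40.9] long-axis deg 91.2 centroid [519.1 251.9] ell [519.1 251.9] [39.  40.2]
top comb rect c [630.4 146.9] size [21.5 49.8] long-axis deg 94.9 centroid [630.4 146.9] ell [630.4 146.9] [22.2 63.5]
top round rect c [619.5 270.7] size [47.4 49.1] long-axis deg 91.2 centroid [619.9 271.4] ell [619.9 271.4] [48.1 48.5]
top bar rect c [631.3 147.1] size [21.5 49.9] long-axis deg 94.9 centroid [631.3 147.2] ell [631.3 147.2] [22.2 63.7]
top cres rect c [584.7 396.7] size [22.8 52.2] long-axis deg 86.8 centroid [585.3 397.3] ell [584.8 397.6] [22.  51.9]
```

Call:
drive_tool --gripper '[0.055,0.055,0.055,0.055,0.055,0.055]' --delta_pos '[[0.015,-0.027,0.04],[0.014,-0.027,0.04],[0.014,-0.027,0.04],[0.014,-0.027,0.04],[0,0,0.02],[0,0,0]]' --dr '[[0,0,0],[0,0,0],[0,0,0],[0,0,0],[0,0,0],[0,0,0]]'

```text
time_s: 2.58
eef_pos: [530.7, 144.6, 59.7]
tool_rot: [[-1.0, -0.003, -0.004], [-0.003, 1.0, -0.0], [0.004, -0.0, -1.0]]
force: [-0.2, -0.6, 0.4]
opening: 54.8
grip_force: 0.0
```

Run:
```python
from h import *
from scipy.optimize import least_squares
d=np.load('w1.npz');im=d['im'];p=(d['p'],d['R'])
c,w=blob(im,'grey',(520,88),35,p,close=5)
# rim outer edge: the far side from the camera
far=w[(w-[467,421])@np.array([-.25,.97])>3]
r=least_squares(lambda q:np.hypot(*(far-q[:2]).T)-33.5,[467,421],loss='soft_l1');print('tube w1',r.x,abs(r.fun).mean(),len(far))
s=bot.observe();print(s['eef_pos'],s['opening'],s['time_s'])
im,p=wsnap('w2')
rep('red',blob(im,'red',(323,200),6,p)[1])
```

```text
tube w1 [468.43 420.82] 0.38568022647193584 81
[530.69 144.61  59.74] 54.76058166785213 2.575
red rect c [532.2 143.4] size [41.4 44.3] long-axis deg 178.0 centroid [532.4 143.2] ell [532.4 143.2] [41.4 44.2]
```

Call:
drive_tool --gripper '[0.055,0.055,0.055,0.03,0.03,0.03,0.03]' --delta_pos '[[-0.001,-0.001,0.03],[0,0,0.026],[0,0,0],[0,0,0],[0,0,0],[0,0,0],[0,0,0]]' --dr '[[0,0,0],[0,0,0],[0,0,0],[0,0,0],[0,0,0],[0,0,0],[0,0,0]]' --newtons 40

```text
time_s: 3.5
eef_pos: [535.7, 143.4, 7.5]
tool_rot: [[-1.0, -0.001, 0.003], [-0.001, 1.0, 0.001], [-0.003, 0.001, -1.0]]
force: [-2.1, 1.3, 6.4]
opening: 38.3
grip_force: 40.4
```

Run:
```python
from h import *
s=bot.observe();print(s['eef_pos'],s['opening'],s['force'],s['tool_rot'],s['joint_positions'])
im,p=wsnap('w3');a=im[180:400,160:480];b=eyes.snapshot('side')[200:310,240:400]
cv2.imwrite('pics/c3.png',np.hstack([cv2.resize(a,(480,330)),cv2.resize(b,(320,330))])[...,::-1])
```

```text
[535.73 143.43   7.47] 38.329261103426816 [-2.12  1.33  6.38] [[-1. -0.  0.]
 [-0.  1.  0.]
 [-0.  0. -1.]] [ 0.12  0.33  1.86  0.    0.95 -1.45]
```

View pics/c3.png

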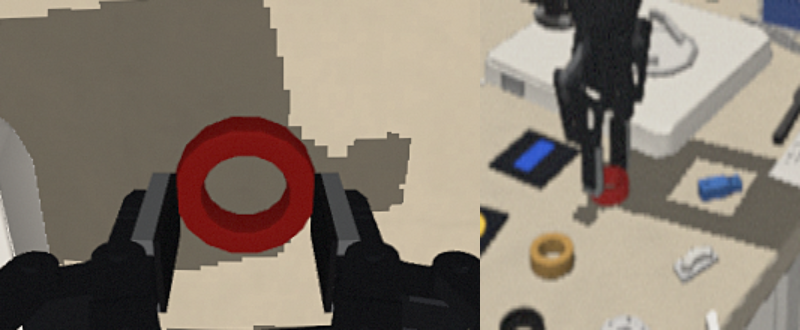

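Run:
```python
from h import *
im=cv2.imread('pics/w3.png')[...,::-1].copy();s=bot.observe();p=(np.array(s['eef_pos']),np.array(s['tool_rot']))
print(s['time_s'],p[0],s['opening'],s['force'])
for z in (6,12): rep('red z%d'%z,blob(im,'red',(323,260),z,p)[1])
m=mask(im,'red');x,y,w,h=cv2.boundingRect(blob(im,'red',(323,260),6,p)[0]);print(x,y,w,h)
# where pads are: pixel of points on pad faces at tip, in tool frame
M=eyes.camera_model('wrist');T=np.linalg.inv(M['T_tool_cam'])
for q in [(11,20,0),(-11,20,0),(11,20,-38),(11,20,-20),(0,0,0)]:
    c=T[:3,:3]@np.array(q)+T[:3,3];r=np.hypot(c[0],c[1]);a=np.arctan2(r,-c[2]);print(q,M['cx']+M['fx']*a*c[0]/r,M['cy']-M['fy']*a*c[1]/r)
```

```text
3.6 [535.73 143.39   7.48] 38.64939138895607 [-1.93  2.13  7.97]
red z6 rect c [532.9 143.5] size [40.4 45.1] long-axis deg 0.1 centroid [533.2 143.5] ell [533.2 143.4] [41.2 46. ]
red z12 rect c [529.6 143.5] size [38.7 43.2] long-axis deg 0.1 centroid [529.8 143.4] ell [529.8 143.4] [39.5 44.1]
277 258 93 90
(11, 20, 0) 369.64543885016906 290.1449673495362
(-11, 20, 0) 366.9788595089922 332.9818360568618
(11, 20, -38) 382.0604321603766 339.942875685407
(11, 20, -20) 375.52817512298617 313.5275828001883
(0, 0, 0) 323.0384327333945 312.6206616830193
```

Call:
drive_tool --gripper '[0.03,0.03,0.03]' --delta_pos '[[0,0,-0.025],[0,0,-0.025],[0,0,0]]' --dr '[[0,0,0],[0,0,0],[0,0,0]]'

```text
time_s: 3.98
eef_pos: [536.6, 143.1, 58.2]
tool_rot: [[-1.0, -0.001, 0.006], [-0.001, 1.0, 0.001], [-0.006, 0.001, -1.0]]
force: [-0.3, -0.1, -0.8]
opening: 38.5
grip_force: 40.2
```

Run:
```python
from h import *
s=bot.observe();print(s['eef_pos'],s['opening'],s['force'],s['grip_force'])
im,p=wsnap('w4');a=im[180:400,160:480];b=eyes.snapshot('side')[160:270,240:400]
cv2.imwrite('pics/c4.png',np.hstack([cv2.resize(a,(480,330)),cv2.resize(b,(320,330))])[...,::-1])
```

```text
[536.59 143.05  58.17] 38.512751210290915 [-0.27 -0.15 -0.77] 40.154260508716106
```

View pics/c4.png

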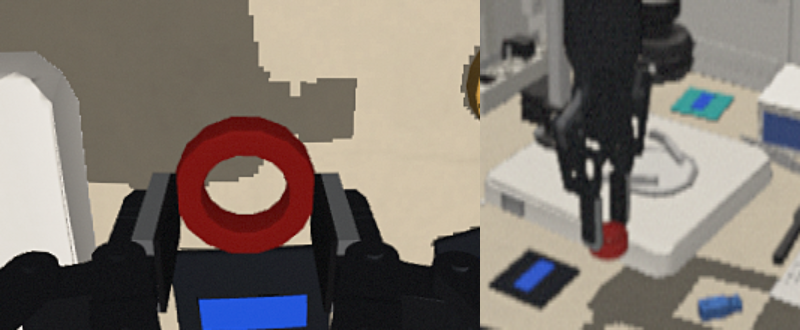

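The ring is held, but only by its upper edge. I'll set it back down and take a lower grip.

Call:
drive_tool --gripper '[0.03,0.03,0.03,0.055,0.055,0.055]' --delta_pos '[[0,0,0.025],[0,0,0.024],[0,0,0],[0,0,0],[0,0,0],[0,0,0]]' --dr '[[0,0,0],[0,0,0],[0,0,0],[0,0,0],[0,0,0],[0,0,0]]'

```text
time_s: 4.82
eef_pos: [534.3, 142.8, 6.7]
tool_rot: [[-1.0, -0.001, 0.001], [-0.001, 1.0, 0.0], [-0.001, 0.0, -1.0]]
force: [0.9, -0.3, 0.2]
opening: 54.8
grip_force: 0.0
```

Call:
drive_tool --gripper '[0.055,0.055,0.055]' --delta_pos '[[0.004,0,0.003],[0,0,0.003],[0,0,0]]' --dr '[[0,0,0],[0,0,0],[0,0,0]]'

```text
time_s: 5.2
eef_pos: [529.6, 142.7, -0.1]
tool_rot: [[-1.0, -0.001, -0.001], [-0.001, 1.0, -0.0], [0.001, -0.0, -1.0]]
force: [-0.9, 0.8, 0.2]
opening: 54.8
grip_force: 0.0
```

Run:
```python
from h import *
s=bot.observe();print(s['eef_pos'],s['opening'],s['force'],s['grip_force'])
im,p=wsnap('w5');a=im[180:400,160:480];b=eyes.snapshot('side')[200:310,240:400]
rep('red',blob(im,'red',(323,260),6,p)[1])
cv2.imwrite('pics/c5.png',np.hstack([cv2.resize(a,(480,330)),cv2.resize(b,(320,330))])[...,::-1])
```

```text
[529.61 142.72  -0.11] 54.77975461588111 [-0.91  0.83  0.18] 0.0
red rect c [529.9 142.7] size [42.  46.5] long-axis deg 177.1 centroid [530.  142.6] ell [530.  142.6] [41.9 46.5]
```

View pics/c5.png

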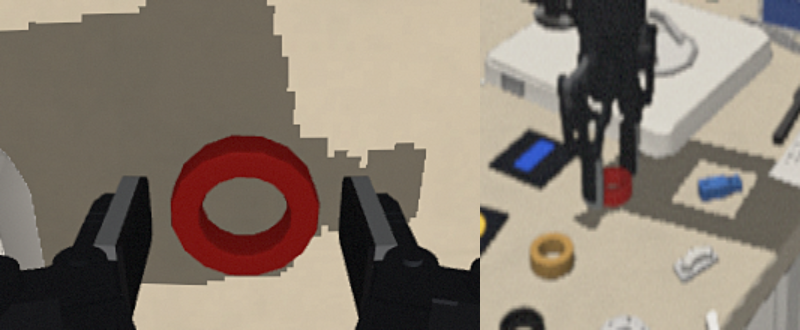

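Call:
drive_tool --gripper '[0.055,0.03,0.03,0.03,0.03,0.03]' --delta_pos '[[0,0,-0.002],[0,0,0],[0,0,0],[0,0,0],[0,0,0],[0,0,0]]' --dr '[[0,0,0],[0,0,0],[0,0,0],[0,0,0],[0,0,0],[0,0,0]]'

```text
time_s: 6.05
eef_pos: [530.5, 142.8, 3.2]
tool_rot: [[-1.0, -0.001, 0.001], [-0.001, 1.0, 0.0], [-0.001, 0.0, -1.0]]
force: [-2.0, -0.8, 5.1]
opening: 39.7
grip_force: 39.6
```

Call:
drive_tool --gripper '[0.03,0.03,0.03,0.03]' --delta_pos '[[0,0,-0.03],[0,0,-0.04],[0,0,-0.04],[0,0,0]]' --dr '[[0,0,0],[0,0,0],[0,0,0],[0,0,0]]'

```text
time_s: 6.55
eef_pos: [533.1, 143.1, 116.5]
tool_rot: [[-1.0, -0.001, 0.008], [-0.001, 1.0, 0.001], [-0.008, 0.001, -1.0]]
force: [-0.3, -0.6, 0.5]
opening: 39.9
grip_force: 40.4
```

Run:
```python
from h import *
s=bot.observe();print(s['eef_pos'],s['opening'],s['force'],s['grip_force'])
im,p=wsnap('w6');a=im[180:400,160:480];b=eyes.snapshot('side')[120:230,240:400]
c=blob(im,'red',(323,260),6,p)[0];print(cv2.boundingRect(c))
cv2.imwrite('pics/c6.png',np.hstack([cv2.resize(a,(480,330)),cv2.resize(b,(320,330))])[...,::-1])
```

```text
[533.11 143.15 116.51] 39.9077652842554 [-0.32 -0.65  0.51] 40.384468752890825
(276, 266, 96, 92)
```

View pics/c6.png

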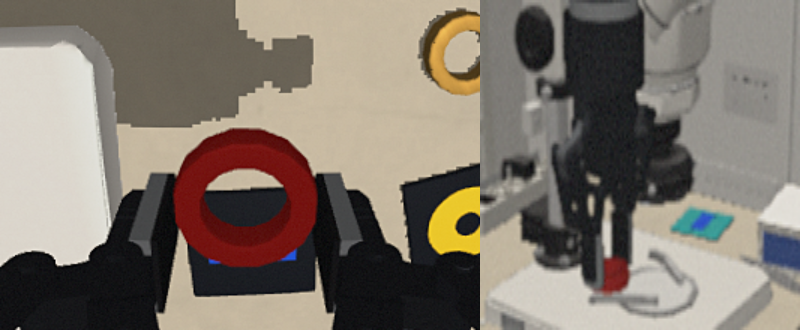

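Call:
drive_tool --gripper '[0.03,0.03,0.03,0.03,0.03,0.03,0.03,0.03]' --delta_pos '[[0.01,0.045,0],[0.01,0.045,0.007],[0.01,0.045,0.007],[0.01,0.045,0.007],[0.01,0.045,0.007],[0.014,0.053,0.008],[0,0,0],[0,0,0]]' --dr '[[0,0,0],[0,0,0],[0,0,0],[0,0,0],[0,0,0],[0,0,0],[0,0,0],[0,0,0]]'

```text
time_s: 7.65
eef_pos: [464.6, 419.8, 74.3]
tool_rot: [[-1.0, -0.002, -0.003], [-0.002, 1.0, -0.002], [0.003, -0.002, -1.0]]
force: [-0.1, -0.2, 0.5]
opening: 39.8
grip_force: 40.5
```

Run:
```python
from h import *
s=bot.observe();print(s['eef_pos'],s['tool_rot'],s['opening'],s['force'],s['grip_force'])
im,p=wsnap('w7');b=eyes.snapshot('side')[240:380,150:350]
c=blob(im,'red',(323,260),6,p)[0];print(cv2.boundingRect(c))
cv2.imwrite('pics/c7.png',np.hstack([cv2.resize(im[180:400,160:480],(480,330)),cv2.resize(b,(320,330))])[...,::-1])
```

```text
[464.55 419.83  74.29] [[-1. -0. -0.]
 [-0.  1. -0.]
 [ 0. -0. -1.]] 39.751228123618226 [-0.11 -0.17  0.47] 40.47394087538123
(275, 266, 97, 91)
```

View pics/c7.png

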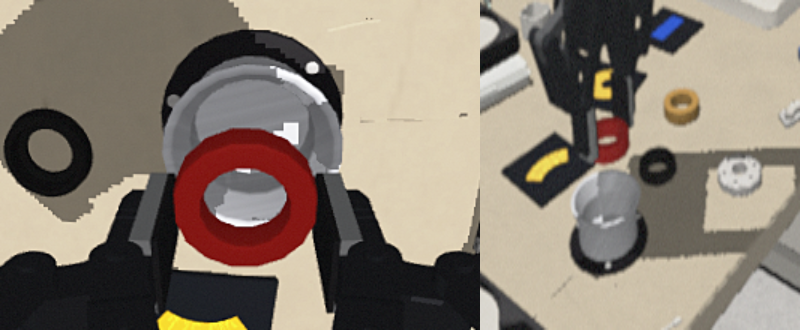

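Call:
drive_tool --gripper '[0.03,0.03,0.03,0.03]' --delta_pos '[[-0.004,0.001,0.012],[0,0,0.014],[0,0,0.012],[0,0,0]]' --dr '[[0,0,0],[0,0,0],[0,0,0],[0,0,0]]'

```text
time_s: 8.25
eef_pos: [468.5, 420.6, 36.2]
tool_rot: [[-1.0, -0.001, -0.003], [-0.001, 1.0, -0.002], [0.003, -0.002, -1.0]]
force: [-0.8, -1.0, 0.6]
opening: 39.6
grip_force: 40.5
```

Run:
```python
from h import *
s=bot.observe();print(s['eef_pos'],s['opening'],s['force'],s['grip_force'])
im,p=wsnap('w8');b=eyes.snapshot('side')[240:380,150:350]
cv2.imwrite('pics/c8.png',np.hstack([cv2.resize(im[180:400,160:480],(480,330)),cv2.resize(b,(320,330))])[...,::-1])
```

```text
[468.52 420.61  36.16] 39.57995493205433 [-0.77 -0.96  0.6 ] 40.47495324164629
```

View pics/c8.png

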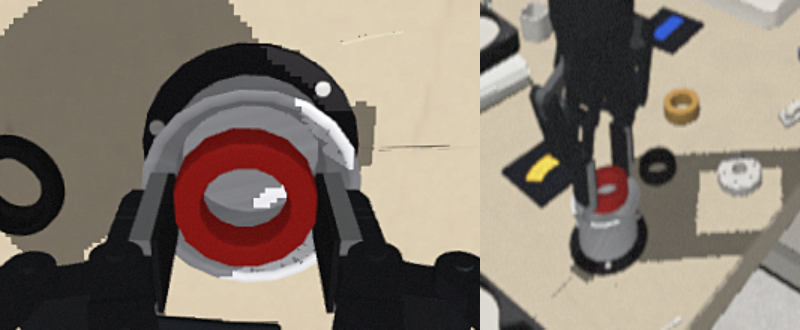

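Call:
drive_tool --gripper '[0.06,0.06,0.06,0.06,0.055,0.055,0.055,0.055]' --delta_pos '[[0,0,0],[0,0,0],[0,0,0],[0,0,-0.05],[-0.013,-0.042,0],[-0.013,-0.042,0],[-0.013,-0.042,0],[-0.012,-0.042,0]]' --dr '[[0,0,0],[0,0,0],[0,0,0],[0,0,0],[0,0,0],[0,0,0],[0,0,0],[0,0,0]]'

```text
time_s: 9.35
eef_pos: [521.4, 252.5, 88.7]
tool_rot: [[-1.0, -0.001, 0.001], [-0.001, 1.0, 0.0], [-0.001, 0.0, -1.0]]
force: [1.4, -0.1, 0.2]
opening: 54.7
grip_force: 0.0
```

Call:
drive_tool --gripper '[0.055,0.055]' --delta_pos '[[0,0,0.02],[0,0,0]]' --dr '[[0,0,0],[0,0,0]]'

```text
time_s: 9.6
eef_pos: [519.2, 253.4, 66.3]
tool_rot: [[-1.0, -0.0, -0.004], [-0.0, 1.0, -0.001], [0.004, -0.001, -1.0]]
force: [0.1, 0.5, 0.1]
opening: 54.8
grip_force: 0.0
```

Run:
```python
from h import *
s=bot.observe();print(s['eef_pos'],s['opening'],s['force'],s['grip_force'])
im,p=wsnap('w9')
rep('brass',blob(im,'brass',(323,230),6,p)[1])
t=eyes.snapshot('top');cv2.imwrite('pics/t9.png',t[...,::-1])
c=[(int(cv2.contourArea(x)),cv2.boundingRect(x)) for x in cv2.findContours(mask(t,'red'),0,2)[0] if cv2.contourArea(x)>20 and 150<cv2.boundingRect(x)[0]<300 and cv2.boundingRect(x)[1]<330];print(c)
rep('black',blob(t,'dark',(206,261),5,None,'top')[1])
```

```text
[519.19 253.39  66.25] 54.818190799642004 [0.12 0.53 0.09] 0.0
brass rect c [519.  251.7] size [41.3 43.5] long-axis deg 156.8 centroid [519.6 251.5] ell [519.4 251.5] [40.9 42.8]
[(324, (167, 203, 19, 95)), (15422, (176, 201, 121, 279)), (2348, (182, 186, 76, 115)), (361, (232, 184, 34, 121))]
black rect c [483.3 331.7] size [35.6 36.1] long-axis deg 2.9 centroid [483.7 331.8] ell [483.8 331.8] [36.4 37.5]
```

Call:
drive_tool --gripper '[0.055,0.055,0.055,0.055]' --delta_pos '[[0,-0.002,0.025],[0,0,0.025],[0,0,0.013],[0,0,0]]' --dr '[[0,0,0],[0,0,0],[0,0,0],[0,0,0]]'

```text
time_s: 10.2
eef_pos: [520.0, 252.3, 4.6]
tool_rot: [[-1.0, -0.002, -0.002], [-0.002, 1.0, -0.001], [0.002, -0.001, -1.0]]
force: [0.9, -0.7, -0.1]
opening: 55.2
grip_force: 0.0
```

Call:
drive_tool --gripper '[0.055,0.03,0.03,0.03,0.03,0.03]' --delta_pos '[[0,0,0.003],[0,0,0],[0,0,0],[0,0,0],[0,0,0],[0,0,0]]' --dr '[[0,0,0],[0,0,0],[0,0,0],[0,0,0],[0,0,0],[0,0,0]]' --newtons 50

```text
time_s: 10.95
eef_pos: [521.9, 252.2, 3.6]
tool_rot: [[-1.0, -0.001, 0.002], [-0.001, 1.0, 0.001], [-0.002, 0.001, -1.0]]
force: [-0.8, 0.9, 5.5]
opening: 39.2
grip_force: 50.7
```

Call:
drive_tool --gripper '[0.03,0.03,0.03,0.03,0.03,0.03,0.03,0.03]' --delta_pos '[[0,0,-0.04],[0,0,-0.04],[0.01,0.034,0],[0.01,0.034,0],[0.011,0.034,0],[0.011,0.034,0],[0.01,0.032,0],[0,0,0]]' --dr '[[0,0,0],[0,0,0],[0,0,0],[0,0,0],[0,0,0],[0,0,0],[0,0,0],[0,0,0]]'

```text
time_s: 11.95
eef_pos: [467.6, 421.5, 82.2]
tool_rot: [[-1.0, -0.004, -0.0], [-0.004, 1.0, 0.0], [0.0, 0.0, -1.0]]
force: [0.7, -1.1, -0.2]
opening: 39.3
grip_force: 50.7
```

Run:
```python
from h import *
s=bot.observe();print(s['eef_pos'],s['opening'],s['force'],s['grip_force'])
im,p=wsnap('w10')
for k in('brass','red'):
    try: print(k,cv2.boundingRect(blob(im,k,(323,260),6,p)[0]))
    except Exception as e: print(k,e)
```

```text
[467.63 421.52  82.16] 39.291058008997595 [ 0.66 -1.09 -0.2 ] 50.65184583887458
brass (277, 261, 94, 93)
red (291, 224, 68, 47)
```

Call:
drive_tool --gripper '[0.03,0.03,0.03,0.03,0.03]' --delta_pos '[[-0.003,-0.001,0.014],[0,0,0.014],[0,0,0.014],[0,0,0.004],[0,0,0]]' --dr '[[0,0,0],[0,0,0],[0,0,0],[0,0,0],[0,0,0]]'

```text
time_s: 12.62
eef_pos: [471.5, 418.3, 35.6]
tool_rot: [[-1.0, -0.001, -0.001], [-0.001, 1.0, -0.001], [0.001, -0.001, -1.0]]
force: [0.2, 0.7, -0.0]
opening: 38.6
grip_force: 50.6
```

Run:
```python
from h import *
s=bot.observe();print(s['eef_pos'],s['opening'],s['force'],s['grip_force'])
im,p=wsnap('w11');b=eyes.snapshot('side')[240:380,150:350]
cv2.imwrite('pics/c11.png',np.hstack([cv2.resize(cv2.imread('pics/w10.png')[...,::-1][180:400,200:440],(360,330)),cv2.resize(im[180:400,200:440],(360,330))])[...,::-1])
```

```text
[471.5  418.33  35.64] 38.577003848740766 [ 0.21  0.65 -0.05] 50.64760258421302
```

View pics/c11.png

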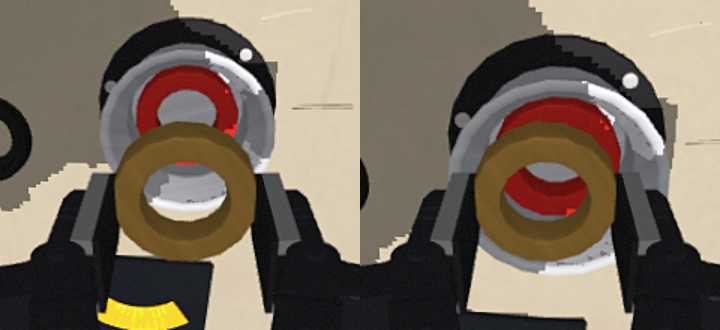

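Call:
drive_tool --gripper '[0.03,0.03,0.06,0.06,0.06,0.06]' --delta_pos '[[0,0.003,0],[0,0,0],[0,0,0],[0,0,0],[0,0,0],[0,0,-0.05]]' --dr '[[0,0,0],[0,0,0],[0,0,0],[0,0,0],[0,0,0],[0,0,0]]'

```text
time_s: 13.48
eef_pos: [468.3, 419.3, 81.7]
tool_rot: [[-1.0, -0.001, -0.009], [-0.001, 1.0, -0.006], [0.009, -0.006, -1.0]]
force: [-0.0, 0.6, 1.2]
opening: 60.3
grip_force: 0.0
```

Call:
drive_tool --gripper '[0.06,0.06,0.06,0.06,0.06]' --delta_pos '[[0.015,-0.032,0],[0.016,-0.032,0],[0.016,-0.032,0.005],[0.016,-0.032,0.01],[0,0,0]]' --dr '[[0,0,0],[0,0,0],[0,0,0],[0,0,0],[0,0,0]]'

```text
time_s: 14.1
eef_pos: [406.9, 291.6, 70.1]
tool_rot: [[-1.0, 0.0, -0.003], [0.0, 1.0, -0.002], [0.003, -0.002, -1.0]]
force: [0.4, -0.5, 0.2]
opening: 60.1
grip_force: 0.0
```

Run:
```python
from h import *
s=bot.observe();print(s['eef_pos'],s['opening'],s['force'],s['tool_rot'][2])
im,p=wsnap('w12')
for z in(0,5): rep('clamp',blob(im,'grey',(323,225),z,p,close=5)[1])
cv2.imwrite('pics/c12.png',cv2.cvtColor(im,cv2.COLOR_RGB2BGR))
```

```text
[406.86 291.55  70.08] 60.14811087281577 [ 0.37 -0.47  0.2 ] [ 0. -0. -1.]
clamp rect c [407.3 290.7] size [48.3 49.5] long-axis deg 180.0 centroid [407.3 290.7] ell [407.3 290.7] [47.6 49.1]
clamp rect c [405.4 290.8] size [47.1 48.3] long-axis deg 180.0 centroid [405.3 290.8] ell [405.3 290.8] [46.5 47.9]
```

View pics/c12.png

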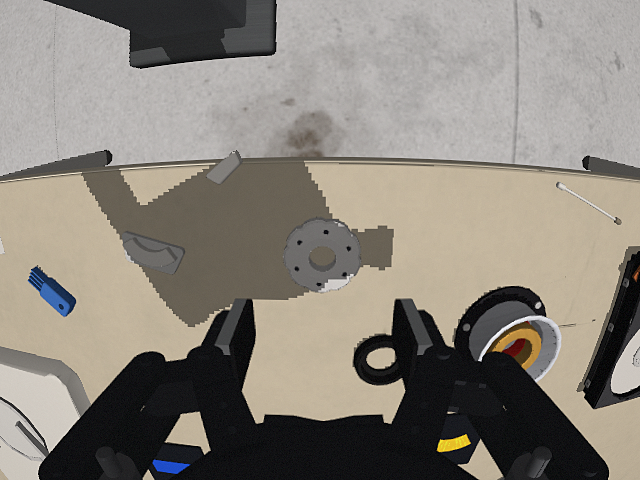

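The brass ring lies in the tube with red visible under it at (515,345). The clamp is at (322,255), the magnet at (155,252), the comb at (52,292), and the black ring has not moved.

Call:
drive_tool --gripper '[0.06,0.06,0.06,0.06,0.06]' --delta_pos '[[0.001,-0.001,0.025],[0,0,0.025],[0,0,0.015],[0,0,0.002],[0,0,0]]' --dr '[[0,0,0],[0,0,0],[0,0,0],[0,0,0],[0,0,0]]'

```text
time_s: 14.78
eef_pos: [408.5, 293.2, 4.9]
tool_rot: [[-1.0, -0.001, 0.001], [-0.001, 1.0, 0.001], [-0.001, 0.001, -1.0]]
force: [-0.2, 0.2, 0.0]
opening: 60.1
grip_force: 0.0
```

Call:
drive_tool --gripper '[0.06,0.06]' --delta_pos '[[0.002,-0.001,0.004],[0,0,0]]' --dr '[[0,0,0],[0,0,0]]'

```text
time_s: 15.02
eef_pos: [405.8, 291.6, 0.5]
tool_rot: [[-1.0, -0.001, 0.0], [-0.001, 1.0, 0.0], [-0.0, 0.0, -1.0]]
force: [0.5, 0.1, 0.2]
opening: 59.9
grip_force: 0.0
```

Run:
```python
from h import *
s=bot.observe();print(s['eef_pos'],s['force'])
im,p=wsnap('w13');
for z in(0,5): rep('clamp',blob(im,'grey',(323,290),z,p,close=5)[1])
s=bot.observe();print(s['eef_pos'],s['force'])
```

```text
[405.81 291.6    0.49] [0.46 0.15 0.21]
clamp rect c [408.  290.3] size [48.8 51.6] long-axis deg 3.7 centroid [408.2 290.8] ell [408.2 290.8] [48.5 51.1]
clamp rect c [405.  290.4] size [47.1 49.8] long-axis deg 3.7 centroid [405.2 290.8] ell [405.2 290.8] [46.8 49.3]
[405.89 291.64   0.55] [ 0.55  0.31 -0.04]
```

Call:
drive_tool --gripper '[0.035,0.035,0.035,0.035,0.035]' --delta_pos '[[0,0,0],[0,0,0],[0,0,0],[0,0,0],[0,0,0]]' --dr '[[0,0,0],[0,0,0],[0,0,0],[0,0,0],[0,0,0]]' --newtons 45

```text
time_s: 15.7
eef_pos: [406.3, 291.9, 1.1]
tool_rot: [[-1.0, -0.001, 0.001], [-0.001, 1.0, 0.0], [-0.001, 0.0, -1.0]]
force: [-2.1, -0.8, 6.0]
opening: 42.2
grip_force: 44.9
```

Call:
drive_tool --gripper '[0.035,0.035,0.035]' --delta_pos '[[0,0,-0.03],[0,0,-0.04],[0,0,0]]' --dr '[[0,0,0],[0,0,0],[0,0,0]]'

```text
time_s: 16.08
eef_pos: [408.6, 293.0, 73.9]
tool_rot: [[-1.0, -0.001, 0.007], [-0.001, 1.0, 0.003], [-0.007, 0.003, -1.0]]
force: [1.0, -0.2, -0.4]
opening: 42.2
grip_force: 45.9
```

Run:
```python
from h import *
s=bot.observe();print(s['eef_pos'],s['tool_rot'])
im,p=wsnap('w14');p=(np.array([0,0,0.]),np.diag([1,1,1.]))
c,_=blob(im,'grey',(323,290),0,p,close=5);print(cv2.boundingRect(c))
for z in (-8,-4,0): rep('clamp toolframe z%d'%z,blob(im,'grey',(323,290),z,p,close=5)[1])
```

```text
[408.62 293.02  73.9 ] [[-1.   -0.    0.01]
 [-0.    1.    0.  ]
 [-0.01  0.   -1.  ]]
(273, 262, 101, 100)
clamp toolframe z-8 rect c [3.4 0. ] size [42.1 48.3] long-axis deg 178.6 centroid [3.3 0. ] ell [3.3 0. ] [43.6 48.3]
clamp toolframe z-4 rect c [1. 0.] size [43.3 49.7] long-axis deg 178.6 centroid [1. 0.] ell [1. 0.] [44.9 49.7]
clamp toolframe z0 rect c [-1.4  0. ] size [44.6 51.2] long-axis deg 178.6 centroid [-1.4  0. ] ell [-1.4  0. ] [46.2 51.2]
```

Call:
drive_tool --gripper '[0.035,0.035,0.035,0.035,0.035,0.035,0.035]' --delta_pos '[[-0.03,-0.004,0],[-0.045,-0.004,0],[-0.045,-0.004,0],[-0.045,-0.004,0],[-0.046,-0.005,0.015],[0,0,0.01],[0,0,0]]' --dr '[[0,0,0],[0,0,0],[0,0,0],[0,0,0],[0,0,0],[0,0,0],[0,0,0]]'

```text
time_s: 17.0
eef_pos: [614.2, 270.1, 41.9]
tool_rot: [[-1.0, -0.001, -0.006], [-0.001, 1.0, -0.002], [0.006, -0.002, -1.0]]
force: [-0.1, -0.5, -1.4]
opening: 42.2
grip_force: 45.9
```

Run:
```python
from h import *
s=bot.observe();print(s['eef_pos'],s['tool_rot'])
im,p=wsnap('w15');R0=(np.zeros(3),np.eye(3))
rep('clamp tool',blob(im,'grey',(323,300),-4,R0,close=5)[1])
m=mask(im,'dark');
# pad near edges (image top side), world
ys,xs=np.where(mask(im,'yellow')>0);print(len(xs),xs.min(),xs.max(),ys.min(),ys.max())
for c in cv2.findContours(m,0,1)[0]:
    x,y,w,h=cv2.boundingRect(c)
    if cv2.contourArea(c)>500: print((x,y,w,h),cv2.contourArea(c))
```

```text
[614.24 270.11  41.89] [[-1.   -0.   -0.01]
 [-0.    1.   -0.  ]
 [ 0.01 -0.   -1.  ]]
clamp tool rect c [0.5 2.5] size [49.3 72.4] long-axis deg 100.4 centroid [ 0.4 -0. ] ell [-1.   0.1] [48.1 63.1]
2047 312 636 203 435
(51, 208, 581, 272) 85770.5
(478, 154, 121, 128) 11452.0
(534, 0, 87, 96) 2084.0
(410, 0, 79, 70) 4434.0
```

Call:
drive_tool --gripper '[0.035,0.035,0.035]' --delta_pos '[[-0.006,0.001,0.005],[0,0,0],[0,0,0]]' --dr '[[0,0,0],[0,0,0],[0,0,0]]'

```text
time_s: 17.42
eef_pos: [622.9, 272.2, 40.9]
tool_rot: [[-1.0, -0.002, 0.001], [-0.002, 1.0, 0.0], [-0.001, 0.0, -1.0]]
force: [-0.3, 0.1, -0.5]
opening: 42.1
grip_force: 45.9
```

Run:
```python
from h import *
from scipy.optimize import least_squares
s=bot.observe();print(s['eef_pos'],s['tool_rot'])
im,p=wsnap('w16')
m=mask(im,'yellow');m[:,:250]=0;m[:,400:]=0;m[320:]=0
# upper outer edge of yellow mark per column
pts=[(x,np.where(m[:,x])[0].min()-.5) for x in range(250,400) if m[:,x].any()]
w=np.array([hit('wrist',q,4,p)[:2] for q in pts])
r=least_squares(lambda q:np.hypot(*(w-q).T)-24.5,[619,271],loss='soft_l1');print('mark',r.x,abs(r.fun).mean(),len(pts),pts[0],pts[-1])
cv2.imwrite('pics/c16.png',im[180:400,160:480,::-1])
```

```text
[622.9  272.19  40.88] [[-1. -0.  0.]
 [-0.  1.  0.]
 [-0.  0. -1.]]
mark [618.87 269.93] 0.3599849989169187 36 (323, np.float64(311.5)) (365, np.float64(256.5))
```

```bash
cat >> h.py <<'E'
def avg(n=4):
    P=[]
    for i in range(n):
        P.append(bot.observe()['eef_pos']);eyes.snapshot('top') if i<n-1 else 0
    print('poses',np.array(P),'mean',np.mean(P,0));return np.mean(P,0)
E
python3 - <<'E'
from h import *
q=avg(5)
im,_=wsnap();p=(q,np.array([[-1,0,0],[0,1,0],[0,0,-1.]]))
hv=cv2.cvtColor(im,cv2.COLOR_RGB2HSV)
m=mask(im,'yellow');ys,xs=np.where(m[:,240:400]>0);print(xs.min()+240,xs.max()+240,ys.min(),ys.max(),len(xs))
cs=[(cv2.boundingRect(c),cv2.contourArea(c)) for c in cv2.findContours(m,0,1)[0] if cv2.contourArea(c)>30];print(cs)
# pad's upper (near) edge: dark rows above clamp
d=mask(im,'dark');
for x in range(270,380,12):
    col=np.where(d[215:300,x])[0]; print(x,215+col.min() if len(col) else None,hit('wrist',(x,214.5+col.min()),4,p)[:2] if len(col) else '')
E
```

```text
poses [[622.92 272.13  40.85]
 [622.92 272.05  40.77]
 [622.94 272.04  40.74]
 [622.91 271.97  40.61]
 [622.89 271.95  40.53]] mean [622.92 272.03  40.7 ]
323 365 232 312 189
[((338, 232, 25, 21), 121.5), ((507, 187, 72, 43), 1793.5)]
270 216 [588.78 245.39]
282 215 [588.29 251.48]
294 215 [588.31 257.51]
306 215 [588.33 263.51]
318 215 [588.33 269.49]
330 215 [588.33 275.47]
342 217 [589.35 281.47]
354 234 [598.27 287.71]
366 235 [598.8  293.86]
378 215 [588.23 299.57]
```

View pics/c16.png

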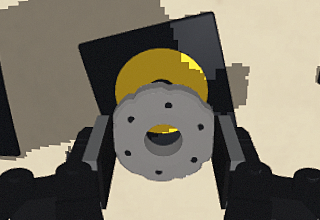

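The crop shows the held clamp, centre about (162,133), in front of the yellow mark. They line up in y.

Run:
```python
from h import *
from scipy.optimize import least_squares
q=avg(1);im=cv2.imread('pics/w16.png')[...,::-1].copy()
p=(q,np.array([[-1,0,0],[0,1,0],[0,0,-1.]]))
h=cv2.cvtColor(im,cv2.COLOR_RGB2HSV);m=(h[...,0]>17)&(h[...,0]<36)&(h[...,1]>170);m[:215]=0;m[265:]=0
pts=[(x,np.where(m[:,x])[0].min()-.5) for x in range(270,372) if m[:,x].any()]
w=np.array([hit('wrist',a,4,p)[:2] for a in pts])
r=least_squares(lambda t:np.hypot(*(w-t).T)-24.5,[619,271],loss='soft_l1');print('mark',r.x,abs(r.fun).mean(),len(pts),pts[0],pts[-1])
g=mask(im,'grey');g[:,:265]=0;g[:,385:]=0
rep('clamp tool',blob(cv2.bitwise_and(im,im,mask=g),'grey',(300,300),-4,(np.zeros(3),np.eye(3)),close=5)[1])
```

```text
poses [[622.92 271.9   40.48]] mean [622.92 271.9   40.48]
mark [619.58 270.75] 0.127859214375501 92 (276, np.float64(259.5)) (367, np.float64(262.5))
clamp tool rect c [0.7 0.6] size [49.4 49.5] long-axis deg 134.7 centroid [1.1 0.1] ell [1.2 0.4] [48.2 48.5]
```

Call:
drive_tool --gripper '[0.035,0.035,0.035,0.035,0.035]' --delta_pos '[[0.002,-0.001,0.012],[0,0,0.012],[0,0,0.008],[0,0,0],[0,0,0]]' --dr '[[0,0,0],[0,0,0],[0,0,0],[0,0,0],[0,0,0]]'

```text
time_s: 18.35
eef_pos: [621.1, 270.9, 8.4]
tool_rot: [[-1.0, -0.001, 0.0], [-0.001, 1.0, 0.0], [-0.0, 0.0, -1.0]]
force: [-0.3, 0.4, -0.9]
opening: 42.3
grip_force: 45.9
```

Good position; 3 mm lower, then release gently.

Call:
drive_tool --gripper '[0.035,0.035,0.05,0.06,0.06,0.06,0.06]' --delta_pos '[[0,0,0.003],[0,0,0],[0,0,0],[0,0,0],[0,0,0],[0,0,0],[0,0,-0.05]]' --dr '[[0,0,0],[0,0,0],[0,0,0],[0,0,0],[0,0,0],[0,0,0],[0,0,0]]'

```text
time_s: 19.23
eef_pos: [616.6, 269.5, 50.2]
tool_rot: [[-1.0, -0.001, -0.01], [-0.001, 1.0, -0.003], [0.01, -0.003, -1.0]]
force: [0.8, 0.7, -0.2]
opening: 60.0
grip_force: 0.0
```

Call:
drive_tool --gripper '[0.06,0.06,0.06,0.06,0.06,0.05,0.05,0.045]' --delta_pos '[[0,0,-0.03],[0,0,-0.02],[0,0,0],[0,0,0],[0,0,0],[0,0,0],[0,0,0],[0,0,0]]' --dr '[[0,0,0.185],[0,0,0.185],[0,0,0.185],[0,0,0.185],[0,0,0.185],[0,0,0.185],[0,0,0.185],[0,0,0.185]]'

```text
time_s: 20.23
eef_pos: [620.9, 270.8, 105.3]
tool_rot: [[-0.086, 0.996, -0.0], [0.996, 0.086, -0.0], [-0.0, -0.0, -1.0]]
force: [0.2, 0.3, 0.2]
opening: 44.9
grip_force: 0.0
```

Call:
drive_tool --gripper '[0.045,0.045,0.045]' --delta_pos '[[0,0,0],[0,0,0],[0,0,0]]' --dr '[[0,0,0.185],[0,0,0.185],[0,0,0]]'

```text
time_s: 20.6
eef_pos: [620.9, 270.9, 105.3]
tool_rot: [[0.273, 0.962, -0.0], [0.962, -0.273, -0.0], [-0.0, -0.0, -1.0]]
force: [0.7, -0.1, -0.3]
opening: 45.3
grip_force: 0.0
```

```bash
cat >> h.py <<'E'
def go(tgt):
    s=bot.observe();R=np.array(s['tool_rot']);d=R.T@(np.array(tgt)-np.array(s['eef_pos']))
    print('pos',np.array(s['eef_pos']),'tool y ang',np.degrees(np.arctan2(R[1,1],R[0,1])),'tool shift mm to target',d)
E
python3 - <<'E'
from h import *
go((405.9,179.2,70))
im,p=wsnap('w17');cv2.imwrite('pics/c17.png',im[...,::-1])
print(p[1])
E
```

```text
pos [620.87 270.86 105.3 ] tool y ang -15.832013897156363 tool shift mm to target [-146.83 -181.81   35.31]
[[ 0.27  0.96 -0.  ]
 [ 0.96 -0.27 -0.  ]
 [-0.   -0.   -1.  ]]
```

Call:
drive_tool --gripper '[0.045,0.045,0.045,0.045,0.045,0.045,0.045,0.045]' --delta_pos '[[-0.022,-0.027,0],[-0.025,-0.031,0],[-0.025,-0.031,0],[-0.025,-0.031,0.005],[-0.025,-0.031,0.015],[-0.025,-0.031,0.015],[0,0,0],[0,0,0]]' --dr '[[0,0,0],[0,0,0],[0,0,0],[0,0,0],[0,0,0],[0,0,0],[0,0,0],[0,0,0]]'

```text
time_s: 21.65
eef_pos: [406.7, 179.7, 71.1]
tool_rot: [[0.273, 0.962, 0.002], [0.962, -0.273, 0.001], [0.001, 0.002, -1.0]]
force: [0.4, -0.3, -0.1]
opening: 45.1
grip_force: 0.0
```

Run:
```python
from h import *
im,p=wsnap('w18')
for z in (2,5): 
    c,w=blob(im,'grey',(323,245),z,p,close=3);print(cv2.boundingRect(c));rep('magnet z%d'%z,w)
go((405.9,179.2,0))
```

```text
(305, 221, 35, 71)
magnet z2 rect c [405.5 178.7] size [20.5 46.1] long-axis deg 73.8 centroid [405.1 178.7] ell [405.1 178.6] [22.1 52.1]
(305, 221, 35, 71)
magnet z5 rect c [405.8 179.8] size [20.2 45.5] long-axis deg 73.8 centroid [405.4 179.8] ell [405.5 179.7] [21.8 51.3]
pos [407.27 179.93  71.43] tool y ang -15.838574866732827 tool shift mm to target [-1.18 -1.3  71.42]
```

Call:
drive_tool --gripper '[0.045,0.045,0.045,0.045,0.045]' --delta_pos '[[-0.001,-0.001,0.025],[0,0,0.025],[0,0,0.015],[0,0,0],[0,0,0]]' --dr '[[0,0,0],[0,0,0],[0,0,0],[0,0,0],[0,0,0]]'

```text
time_s: 22.32
eef_pos: [405.3, 179.0, 6.1]
tool_rot: [[0.274, 0.962, 0.001], [0.962, -0.274, 0.0], [0.001, 0.001, -1.0]]
force: [-0.5, -0.1, -0.9]
opening: 45.0
grip_force: 0.0
```

Run:
```python
from h import *
go((405.6,179.2,2))
```

```text
pos [405.33 179.05   6.08] tool y ang -15.913575531113464 tool shift mm to target [0.22 0.21 4.08]
```

Call:
drive_tool --gripper '[0.045,0.01,0.01,0.01,0.01,0.01,0.01]' --delta_pos '[[0,0,0.004],[0,0,0],[0,0,0],[0,0,0],[0,0,0],[0,0,0],[0,0,0]]' --dr '[[0,0,0],[0,0,0],[0,0,0],[0,0,0],[0,0,0],[0,0,0],[0,0,0]]' --newtons 40

```text
time_s: 23.2
eef_pos: [404.6, 178.9, 1.7]
tool_rot: [[0.274, 0.962, 0.0], [0.962, -0.274, 0.0], [0.0, 0.0, -1.0]]
force: [-1.5, -0.6, 6.2]
opening: 18.0
grip_force: 39.5
```

Call:
drive_tool --gripper '[0.01,0.01,0.01,0.01]' --delta_pos '[[0,0,-0.03],[0,0,-0.045],[0,0,0],[0,0,0]]' --dr '[[0,0,0],[0,0,-0.096],[0,0,-0.096],[0,0,0]]'

```text
time_s: 23.7
eef_pos: [404.3, 178.8, 76.5]
tool_rot: [[0.087, 0.996, 0.001], [0.996, -0.087, 0.0], [0.0, 0.001, -1.0]]
force: [0.1, -0.0, -0.4]
opening: 17.5
grip_force: 39.2
```

Run:
```python
from h import *
im,p=wsnap('w19');O=(np.zeros(3),np.eye(3))
for z in (-2,2): rep('magnet tool z%d'%z,blob(im,'grey',(323,300),z,O,close=3)[1])
go((583.7,396.4,50));s=bot.observe();print(s['opening'],s['grip_force'])
```

```text
magnet tool z-2 rect c [ 1.4 -0.1] size [20.  46.8] long-axis deg 179.7 centroid [ 1.6 -0.6] ell [ 1.9 -0.5] [20.7 53.6]
magnet tool z2 rect c [-0.9 -0.1] size [20.6 48.2] long-axis deg 179.7 centroid [-0.7 -0.6] ell [-0.3 -0.5] [21.3 55.1]
pos [403.8  178.64  75.85] tool y ang -5.041015319995274 tool shift mm to target [232.73 160.09  25.67]
17.739383895248572 39.15260890340733
```

Call:
drive_tool --gripper '[0.01,0.01,0.01,0.01,0.01,0.01,0.01,0.01]' --delta_pos '[[0.038,0.026,0],[0.039,0.027,0],[0.039,0.027,0],[0.039,0.027,0],[0.039,0.027,0.01],[0.038,0.026,0.01],[0,0,0],[0,0,0]]' --dr '[[0,0,0],[0,0,0],[0,0,0],[0,0,0],[0,0,0],[0,0,0],[0,0,0],[0,0,0]]'

```text
time_s: 24.75
eef_pos: [582.4, 395.4, 54.4]
tool_rot: [[0.087, 0.996, -0.003], [0.996, -0.087, -0.002], [-0.002, -0.003, -1.0]]
force: [-0.0, -0.1, 0.0]
opening: 17.6
grip_force: 39.3
```

Run:
```python
from h import *
im,p=wsnap('w20');O=(np.zeros(3),np.eye(3))
try: rep('magnet tool',blob(im,'grey',(323,285),-0.5,O,close=3)[1])
except Exception as e: print(e)
go((583.7,396.4,6))
cv2.imwrite('pics/c20.png',im[170:370,180:460,::-1])
```

```text
magnet tool rect c [ 0.3 -0.3] size [20.  47.4] long-axis deg 1.4 centroid [ 0.6 -0.6] ell [ 0.9 -0.6] [20.8 54. ]
pos [582.65 395.31  55.29] tool y ang -4.980219853758726 tool shift mm to target [ 1.24  1.04 49.29]
```

View pics/c20.png

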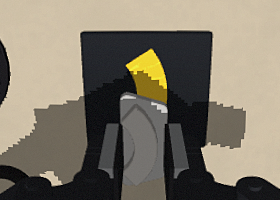

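The crop shows the magnet held over the crescent pad, square with it. The pad spans columns 82–211 and the magnet sits at about 145. That was the last picture I may view, so I go on with numbers only.

Run:
```python
from h import *
im=cv2.imread('pics/w20.png')[...,::-1].copy();p=(np.array([582.5,395.3,54.8]),np.array(bot.observe()['tool_rot']))
h=cv2.cvtColor(im,cv2.COLOR_RGB2HSV);v=h[...,2].astype(int);d=((v<75)).astype(int)
R=p[1]
def T(w): return R[:2,:2].T@(w-p[0][:2])
L=[];Rr=[];N=[]
for r in range(212,256,4):
    c=np.where(d[r,240:410])[0]+240; L.append(T(hit('wrist',(c.min()-.5,r),4,p)[:2])); Rr.append(T(hit('wrist',(c.max()+.5,r),4,p)[:2]))
for x in range(275,380,8):
    c=np.where(d[180:260,x])[0]+180; N.append(T(hit('wrist',(x,c.min()-.5),4,p)[:2]))
L,Rr,N=map(np.array,(L,Rr,N))
print('left y',L[:,1],'\nright y',Rr[:,1],'\nnear x',N[:,0])
print('pad centre tool', np.median(N[:,0])-36, (np.median(L[:,1])+np.median(Rr[:,1]))/2)
```

```text
left y [-34.21 -34.32 -34.43 -33.98 -34.1  -34.21 -34.33 -33.89 -34.02 -34.15
 -34.28] 
right y [36.75 36.87 36.99 36.55 36.68 36.81 36.94 36.52 36.66 36.8  36.95] 
near x [37.8  37.77 38.3  38.28 38.26 38.26 38.26 38.26 38.27 38.29 38.32 38.35
 38.39 38.43]
pad centre tool 2.2753996328084014 1.2946917940475764
```

Call:
drive_tool --gripper '[0.01,0.01,0.01,0.01,0.01,0.01]' --delta_pos '[[0.002,0.0015,0.015],[0,0,0.015],[0,0,0.012],[0,0,0.003],[0,0,0],[0,0,0]]' --dr '[[0,0,0],[0,0,0],[0,0,0],[0,0,0],[0,0,0],[0,0,0]]'

```text
time_s: 25.55
eef_pos: [585.8, 398.3, 12.0]
tool_rot: [[0.086, 0.996, 0.001], [0.996, -0.086, 0.001], [0.001, 0.001, -1.0]]
force: [0.2, -0.6, -0.4]
opening: 17.7
grip_force: 39.3
```

Run:
```python
from h import *
go((584.6,397.2,6))
```

```text
pos [585.81 398.32  12.01] tool y ang -4.926567541183755 tool shift mm to target [-1.23 -1.11  6.01]
```

Call:
drive_tool --gripper '[0.01,0.01,0.01]' --delta_pos '[[-0.001,-0.0015,0.003],[0,0,0.003],[0,0,0]]' --dr '[[0,0,0],[0,0,0],[0,0,0]]'

```text
time_s: 25.92
eef_pos: [583.8, 397.3, 5.8]
tool_rot: [[0.086, 0.996, 0.0], [0.996, -0.086, 0.0], [0.0, 0.0, -1.0]]
force: [-2.0, -2.5, 2.7]
opening: 17.6
grip_force: 40.1
```

Run:
```python
from h import *
go((584.3,397.1,6));print(bot.observe()['force'])
```

```text
pos [583.84 397.26   5.84] tool y ang -4.923062728749554 tool shift mm to target [-0.12  0.47 -0.16]
[-1.96 -2.46  2.66]
```

Call:
drive_tool --gripper '[0.025,0.035,0.04,0.04,0.04,0.04,0.04,0.04]' --delta_pos '[[0,0,0],[0,0,0],[0,0,0],[0,0,-0.04],[-0.03,0,-0.05],[-0.05,0,-0.02],[-0.04,0,0],[0,0,0]]' --dr '[[0,0,0],[0,0,0],[0,0,0],[0,0,0],[0,0,0],[0,0,0],[0,0,0],[0,0,0]]'

```text
time_s: 26.92
eef_pos: [573.6, 275.1, 115.7]
tool_rot: [[0.089, 0.996, 0.0], [0.996, -0.089, -0.0], [-0.0, 0.0, -1.0]]
force: [0.7, 0.2, 0.4]
opening: 40.0
grip_force: 0.0
```

Run:
```python
from h import *
go((443,86.2,70))
im,p=wsnap('w21');M=eyes.camera_model('wrist');Ti=np.linalg.inv(M['T_tool_cam'])
def px(w):
    c=Ti[:3,:3]@(p[1].T@(np.array(w)-p[0]))+Ti[:3,3];r=np.hypot(c[0],c[1]);a=np.arctan2(r,-c[2]);return (M['cx']+M['fx']*a*c[0]/r,M['cy']-M['fy']*a*c[1]/r)
u=px((584,397,8));print(u)
rep('magnet',blob(im,'grey',u,8,p,close=3)[1])
rep('pad',blob(im,'dark',px((584,425,4)),4,p)[1])
for q in [(619.6,270.8,14),(468,421,30),(484,332,6)]: print(px(q))
```

```text
pos [573.61 275.11 115.74] tool y ang -5.106297632536391 tool shift mm to target [-199.77 -113.29   45.8 ]
(np.float64(322.69093907318205), np.float64(58.110150482881664))
magnet rect c [583.8 396.9] size [68.8 69.6] long-axis deg 175.1 centroid [583.8 396.6] ell [583.7 396.3] [79.6 79.9]
pad rect c [583.8 396.8] size [70.7 71.5] long-axis deg 85.0 centroid [583.9 396.7] ell [583.9 396.7] [82.6 83.1]
(np.float64(389.3250097327081), np.float64(238.35519224045757))
(np.float64(140.95372938566376), np.float64(47.07680934077217))
(np.float64(190.491069923306), np.float64(169.44485836238692))
```

Run:
```python
from h import *
im=cv2.imread('pics/w21.png')[...,::-1].copy();s=bot.observe();p=(np.array(s['eef_pos']),np.array(s['tool_rot']))
dk=im.max(2)<95
im2=im.copy();im2[dk]=0
rep('magnet(z~6)',blob(im2,'grey',(322,58),6,p,close=3)[1])
rep('clamp(z9)',blob(im2,'grey',(389,225),9,p,close=3)[1])
rep('brass top z29',blob(im,'brass',(141,40),29,p,close=3)[1])
rep('black',blob(im,'dark',(190,150),6,p)[1])
rep('rpad',blob(im,'dark',(360,210),4,p,close=1)[1])
```

```text
magnet(z~6) rect c [583.4 399. ] size [19.8 45.3] long-axis deg 85.0 centroid [583.1 399.4] ell [583.1 399.5] [22.1 50.6]
clamp(z9) rect c [620.4 272.6] size [46.1 46.7] long-axis deg 155.3 centroid [620.6 272.4] ell [620.6 272.5] [45.2 46.6]
brass top z29 rect c [469.4 422.9] size [40.  40.1] long-axis deg 85.7 centroid [469.4 422.9] ell [469.4 422.9] [39.8 40.4]
black rect c [485.  334.5] size [39.6 41.1] long-axis deg 173.4 centroid [485.  334.1] ell [485.  334.1] [39.1 41.2]
rpad rect c [619.4 273.3] size [71.2 71.5] long-axis deg 104.2 centroid [619.4 273.4] ell [619.4 273.6] [82.6 83. ]
```

Call:
drive_tool --gripper '[0.04,0.04,0.04,0.04,0.04]' --delta_pos '[[-0.05,-0.028,0],[-0.05,-0.028,0],[0,0,0],[0,0,0],[0,0,0]]' --dr '[[0,0,0],[0,0,0.154],[0,0,0.154],[0,0,0.154],[0,0,0.154]]'

```text
time_s: 27.6
eef_pos: [509.2, 183.8, 115.2]
tool_rot: [[0.649, 0.761, 0.0], [0.761, -0.649, 0.0], [0.0, -0.0, -1.0]]
force: [0.3, -0.2, -0.4]
opening: 39.8
grip_force: 0.0
```

Run:
```python
from h import *
go((443,86.2,70))
t=eyes.snapshot('top');cv2.imwrite('pics/t22.png',t[...,::-1])
```

```text
pos [509.16 183.81 115.25] tool y ang -40.4673101939214 tool shift mm to target [-117.22   13.03   45.2 ]
```

Call:
drive_tool --gripper '[0.04,0.04,0.04,0.04,0.04,0.04]' --delta_pos '[[-0.03,0.003,0.005],[-0.03,0.003,0.01],[-0.03,0.003,0.015],[-0.027,0.004,0.015],[0,0,0],[0,0,0]]' --dr '[[0,0,0],[0,0,0],[0,0,0],[0,0,0],[0,0,0],[0,0,0]]'

```text
time_s: 28.4
eef_pos: [444.6, 85.8, 71.0]
tool_rot: [[0.645, 0.764, 0.001], [0.764, -0.645, 0.0], [0.001, 0.001, -1.0]]
force: [0.3, 0.6, 1.0]
opening: 40.2
grip_force: 0.0
```

Run:
```python
from h import *
go((443,86.2,1))
im,p=wsnap('w23')
rep('comb',blob(im,'blue',(323,235),5,p,close=7)[1])
t=eyes.snapshot('top');cv2.imwrite('pics/t23.png',t[...,::-1]);t2=t.copy();t2[t.max(2)<110]=0
for n,k,uv,z,I in [('magnet','grey',(189,221),8,t2),('cpad','dark',(180,230),4,t),('clamp','grey',(235,204),12,t2),('rpad','dark',(238,196),4,t),('brass','brass',(174,260),29,t)]:
    try: rep('top '+n,blob(I,k,uv,z,None,'top',close=3)[1])
    except Exception as e: print(n,e)
y=mask(t,'yellow');print('yellow left',[(cv2.boundingRect(c),cv2.contourArea(c)) for c in cv2.findContours(y[190:250,160:270],0,1)[0]])
```

```text
pos [444.56  85.83  70.97] tool y ang -40.15445765465923 tool shift mm to target [-0.81 -1.49 69.97]
comb rect c [437.2  79.2] size [15.7 47.6] long-axis deg 50.5 centroid [438.1  80. ] ell [438.5  80.5] [16.2 56.4]
top magnet rect c [583.7 398. ] size [20.5 44.1] long-axis deg 83.0 centroid [583.1 398.3] ell [583.5 399. ] [20.2 47.7]
top cpad rect c [584.  395.9] size [69.2 71. ] long-axis deg 85.1 centroid [583.9 395.9] ell [584.  396.1] [78.9 81. ]
top clamp rect c [619.1 270.7] size [42.8 44.1] long-axis deg 20.4 centroid [620.  270.8] ell [620.  270.8] [42.2 43.3]
top rpad rect c [619.8 270.2] size [69.6 70.9] long-axis deg 104.0 centroid [619.7 270.1] ell [619.5 270.1] [78.8 80.9]
top brass rect c [468.7 420.9] size [40.  40.2] long-axis deg 91.3 centroid [468.8 421. ] ell [468.8 421. ] [39.3 40.3]
yellow left [((37, 30, 3, 4), 3.5), ((19, 29, 2, 3), 1.5), ((76, 28, 6, 1), 0.0), ((74, 27, 1, 1), 0.0), ((83, 26, 2, 2), 0.0), ((70, 24, 3, 3), 0.5), ((69, 22, 1, 1), 0.0), ((69, 19, 1, 1), 0.0), ((79, 16, 1, 1), 0.0), ((87, 15, 1, 1), 0.0)]
```

Call:
drive_tool --gripper '[0.04,0.04,0.04,0.04,0.04]' --delta_pos '[[-0.0015,-0.0015,0.025],[0,0,0.025],[0,0,0.015],[0,0,0],[0,0,0]]' --dr '[[0,0,-0.01],[0,0,0],[0,0,0],[0,0,0],[0,0,0]]'

```text
time_s: 29.12
eef_pos: [442.2, 85.1, 6.1]
tool_rot: [[0.638, 0.77, 0.001], [0.77, -0.638, 0.0], [0.001, 0.001, -1.0]]
force: [-0.1, -0.5, -0.1]
opening: 40.1
grip_force: 0.0
```

Run:
```python
from h import *
go((442.4,85.6,2.5))
im,p=wsnap('w24')
for z in(2,8): rep('comb',blob(im,'blue',(323,300),z,p,close=7)[1])
O=(np.zeros(3),np.eye(3));rep('comb tool',blob(im,'blue',(323,300),p[0][2]-5,O,close=7)[1])
```

```text
pos [442.18  85.07   6.08] tool y ang -39.6313475796264 tool shift mm to target [ 0.55 -0.17  3.58]
comb rect c [436.3  77.8] size [16.4 49.9] long-axis deg 50.8 centroid [437.4  79.5] ell [437.5  79.4] [17.2 57.4]
comb rect c [438.7  80.7] size [15.7 47.8] long-axis deg 50.8 centroid [439.7  82.3] ell [439.8  82.2] [16.5 55. ]
comb tool rect c [-7.5  0.1] size [16.  48.9] long-axis deg 179.6 centroid [-5.5 -0.2] ell [-5.6  0. ] [16.8 56.3]
```

Call:
drive_tool --gripper '[0.04,0.005,0.005,0.005,0.005,0.005,0.005]' --delta_pos '[[0,0,0.0035],[0,0,0],[0,0,0],[0,0,0],[0,0,0],[0,0,0],[0,0,0]]' --dr '[[0,0,0],[0,0,0],[0,0,0],[0,0,0],[0,0,0],[0,0,0],[0,0,0]]' --newtons 30

```text
time_s: 30.05
eef_pos: [441.6, 84.9, 2.1]
tool_rot: [[0.638, 0.77, 0.0], [0.77, -0.638, -0.0], [0.0, 0.0, -1.0]]
force: [-0.9, 0.0, 4.6]
opening: 15.1
grip_force: 32.0
```

Call:
drive_tool --gripper '[0.005,0.005,0.005,0.005,0.005,0.005,0.005]' --delta_pos '[[0,0,-0.03],[0,0,-0.04],[0,0,-0.01],[0,0,0],[0,0,0],[0,0,0],[0,0,0]]' --dr '[[0,0,0],[0,0,0],[0,0,-0.185],[0,0,-0.185],[0,0,-0.185],[0,0,-0.185],[0,0,0]]'

```text
time_s: 30.92
eef_pos: [440.8, 84.9, 81.3]
tool_rot: [[-0.046, 0.999, -0.001], [0.999, 0.046, 0.0], [0.0, -0.001, -1.0]]
force: [-0.0, 0.5, 0.2]
opening: 14.9
grip_force: 31.3
```

Run:
```python
from h import *
im,p=wsnap('w25');O=(np.zeros(3),np.eye(3))
for z in(-3,2): rep('comb tool z%d'%z,blob(im,'blue',(323,300),z,O,close=7)[1])
go((630.5,147.2,50));s=bot.observe();print(s['opening'],s['grip_force'])
```

```text
comb tool z-3 rect c [-7.  -0.2] size [16.  49.1] long-axis deg 179.8 centroid [-2.5 -0.1] ell [-4.  -0.2] [16.9 53.5]
comb tool z2 rect c [-10.2  -0.2] size [16.6 50.9] long-axis deg 179.8 centroid [-5.6 -0.1] ell [-7.1 -0.2] [17.5 55.4]
pos [440.93  84.9   81.4 ] tool y ang 2.524987094192787 tool shift mm to target [ 53.89 192.15  31.27]
14.992465090822936 31.343860030174255
```

Call:
drive_tool --gripper '[0.005,0.005,0.005,0.005,0.005,0.005,0.005,0.005]' --delta_pos '[[0.025,0.015,0],[0.025,0.03,0],[0.01,0.04,0],[0,0.04,0],[0,0.04,0.01],[0,0.028,0.015],[0,0,0],[0,0,0]]' --dr '[[0,0,0],[0,0,0],[0,0,0],[0,0,0],[0,0,0],[0,0,0],[0,0,0],[0,0,0]]'

```text
time_s: 31.98
eef_pos: [630.2, 154.1, 56.3]
tool_rot: [[-0.046, 0.999, -0.002], [0.999, 0.046, -0.0], [-0.0, -0.002, -1.0]]
force: [0.4, -0.6, 0.6]
opening: 14.8
grip_force: 31.3
```

Run:
```python
from h import *
go((630.6,154.1,6));s=bot.observe();R=np.array(s['tool_rot']);p=(np.array(s['eef_pos']),R)
im,_=wsnap('w26');v=im.max(2).astype(int);d=v<75
T=lambda w:R[:2,:2].T@(w-p[0][:2])
h=cv2.cvtColor(im,cv2.COLOR_RGB2HSV).astype(int);b=(h[...,0]>105)&(h[...,0]<122)&(h[...,1]>120)
print('blue comps',[(cv2.boundingRect(c),cv2.contourArea(c)) for c in cv2.findContours(b.astype(np.uint8),0,1)[0] if cv2.contourArea(c)>40])
for r in range(200,262,6):
    c=np.where(d[r,230:420])[0]+230
    if len(c):print(r,c.min(),c.max(),T(hit('wrist',(c.min()-.5,r),4,p)[:2]),T(hit('wrist',(c.max()+.5,r),4,p)[:2]))
for x in range(275,380,15):
    c=np.where(d[170:262,x])[0]+170
    if len(c):print(x,c.min(),T(hit('wrist',(x,c.min()-.5),4,p)[:2]))
```

```text
pos [630.16 154.06  56.26] tool y ang 2.6480951483644612 tool shift mm to target [ 0.03  0.53 50.26]
blue comps [((605, 443, 21, 24), 166.0), ((628, 404, 12, 20), 77.0), ((304, 237, 40, 135), 3997.5)]
218 260 388 [ 28.34 -35.19] [28.41 35.54]
224 260 387 [ 24.91 -35.36] [24.97 35.15]
230 260 387 [ 21.45 -35.54] [21.51 35.33]
236 261 387 [ 17.95 -35.16] [18.01 35.53]
242 261 387 [ 14.41 -35.36] [14.47 35.73]
248 261 386 [ 10.83 -35.56] [10.9  35.36]
254 261 386 [  7.21 -35.77] [ 7.28 35.58]
260 262 386 [  3.55 -35.4 ] [ 3.61 35.8 ]
275 217 [ 29.15 -26.55]
290 217 [ 29.12 -18.32]
305 217 [ 29.11 -10.14]
320 217 [29.1 -2. ]
335 216 [29.68  6.13]
350 217 [29.14 14.29]
365 216 [29.74 22.47]
```

Call:
drive_tool --gripper '[0.005,0.005,0.005,0.005,0.005,0.005]' --delta_pos '[[0,0,0.015],[0,0,0.015],[0,0,0.012],[0,0,0.002],[0,0,0],[0,0,0]]' --dr '[[0,0,0],[0,0,0],[0,0,0],[0,0,0],[0,0,0],[0,0,0]]'

```text
time_s: 32.78
eef_pos: [631.7, 154.1, 13.4]
tool_rot: [[-0.048, 0.999, 0.001], [0.999, 0.048, 0.0], [0.0, 0.001, -1.0]]
force: [-0.5, -1.1, -0.2]
opening: 15.0
grip_force: 31.3
```

Run:
```python
from h import *
go((630.2,154.1,6.2))
```

```text
pos [631.75 154.15  13.39] tool y ang 2.747547445770783 tool shift mm to target [ 0.03 -1.55  7.19]
```

Call:
drive_tool --gripper '[0.005,0.005,0.005,0.005]' --delta_pos '[[0,-0.001,0.004],[0,0,0.003],[0,0,0],[0,0,0]]' --dr '[[0,0,0],[0,0,0],[0,0,0],[0,0,0]]'

```text
time_s: 33.28
eef_pos: [630.4, 154.1, 6.1]
tool_rot: [[-0.048, 0.999, 0.0], [0.999, 0.048, 0.0], [0.0, 0.0, -1.0]]
force: [-1.3, 0.0, 3.6]
opening: 14.6
grip_force: 31.8
```

Run:
```python
from h import *
go((630.2,154.1,6.2));print(bot.observe()['force'])
```

```text
pos [630.38 154.07   6.14] tool y ang 2.750466802490062 tool shift mm to target [ 0.04 -0.18 -0.06]
[-1.26  0.03  3.59]
```

Release, lift and back off to view everything.

Call:
drive_tool --gripper '[0.02,0.03,0.035,0.035,0.035,0.035,0.035,0.035]' --delta_pos '[[0,0,0],[0,0,0],[0,0,0],[0,0,-0.04],[0,0,-0.05],[-0.03,-0.05,-0.02],[-0.02,-0.05,-0.02],[0,-0.05,0]]' --dr '[[0,0,0],[0,0,0],[0,0,0],[0,0,0],[0,0,0],[0,0,0],[0,0,0],[0,0,0]]'

```text
time_s: 34.28
eef_pos: [482.9, 95.8, 137.7]
tool_rot: [[-0.046, 0.999, 0.004], [0.999, 0.046, -0.0], [-0.0, 0.004, -1.0]]
force: [0.1, 0.5, -0.7]
opening: 34.8
grip_force: 0.0
```

Call:
drive_tool --gripper '[0.035,0.035,0.035,0.035]' --delta_pos '[[0,-0.05,0],[0,-0.02,0],[0,0,0],[0,0,0]]' --dr '[[0,0,0],[0,0,0],[0,0,0],[0,0,0]]'

```text
time_s: 34.78
eef_pos: [414.0, 93.5, 136.3]
tool_rot: [[-0.048, 0.999, 0.002], [0.999, 0.048, 0.0], [-0.0, 0.002, -1.0]]
force: [1.2, -1.0, 0.0]
opening: 34.9
grip_force: 0.0
```

Run:
```python
from h import *
s=bot.observe();print(s['eef_pos'],s['time_s'])
t=eyes.snapshot('top');cv2.imwrite('pics/t27.png',t[...,::-1]);t2=t.copy();t2[t.max(2)<110]=0
for n,k,uv,z,I,c in [('magnet','grey',(189,221),8,t2,3),('cpad','dark',(180,230),4,t,3),('clamp','grey',(235,204),12,t2,3),('rpad','dark',(238,196),4,t,3),('brass','brass',(174,260),29,t,3),('black','dark',(206,261),5,t,0),('bpad','dark',(287,196),4,t,3),('comb+bar','blue',(287,206),9,t,1)]:
    try: rep('top '+n,blob(I,k,uv,z,None,'top',close=c)[1] if c else blob(I,k,uv,z,None,'top')[1])
    except Exception as e: print(n,e)
h=cv2.cvtColor(t,cv2.COLOR_RGB2HSV)
print('blue H/V columns'); print(h[206,272:303].tolist())
```

```text
[413.98  93.53 136.35] 34.775
top magnet rect c [583.6 398.2] size [20.1 44.1] long-axis deg 84.8 centroid [582.8 398.1] ell [583.1 398.4] [19.4 47.7]
top cpad rect c [584.  395.9] size [69.2 71. ] long-axis deg 85.1 centroid [583.9 396. ] ell [584.  396.1] [78.9 81.1]
top clamp rect c [619.1 270.7] size [42.8 44.1] long-axis deg 20.4 centroid [619.9 270.7] ell [619.9 270.8] [42.1 43. ]
top rpad rect c [619.8 270.2] size [69.7 70.8] long-axis deg 104.1 centroid [619.8 270.1] ell [619.6 270.1] [78.9 80.8]
top brass rect c [469.  421.4] size [39.7 39.7] long-axis deg 66.6 centroid [468.9 421.1] ell [468.9 421.1] [39.3 40. ]
top black rect c [483.2 332.9] size [35.7 38.3] long-axis deg 91.3 centroid [483.7 332. ] ell [483.7 331.9] [36.4 37.8]
top bpad rect c [630.2 147.3] size [68.7 69.9] long-axis deg 91.5 centroid [631.  146.4] ell [630.9 146.5] [79.4 80.2]
top comb+bar rect c [630.1 146.8] size [21.4 49.7] long-axis deg 94.7 centroid [630.1 146.8] ell [630.1 147. ] [22.  63.4]
blue H/V columns
[[21, 59, 164], [19, 38, 73], [110, 15, 50], [100, 15, 51], [110, 15, 51], [112, 122, 75], [108, 179, 155], [108, 180, 140], [109, 189, 108], [109, 186, 158], [108, 181, 159], [108, 181, 158], [108, 181, 159], [107, 181, 159], [107, 183, 159], [107, 183, 159], [107, 181, 159], [108, 177, 108], [109, 184, 136], [107, 176, 146], [107, 180, 147], [109, 184, 118], [110, 186, 122], [110, 192, 149], [111, 167, 127], [112, 70, 66], [113, 20, 52], [120, 10, 50], [105, 13, 39], [20, 57, 153], [21, 57, 162]]
```

```bash
python3 -c "
from station import job;print(job.close_job())"
```

```text
the job is handed in; nothing more can be done
None
```

I handed the job in at about 35 s: red then brass are in the tube, and the clamp, magnet and comb are on their pads, each within about 2 mm of centre (the magnet the furthest off, 1–2 mm along its length); the black ring was not moved and no result was reported back.

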